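# Set a notched scraper blade on the locating pin of a weld jig and clamp it

## Robot

A 6-joint arm with a two-finger parallel gripper is mounted at the origin on the work surface. World frame = base frame: x ahead of the robot, y to its left, z up, the work surface at z = 0. Lengths are in m, angles in rad, forces in N, time in s.
With the tool pointing down it reaches from about 0.35 to 0.975 m from the base axis. Payload 4.9 kg.
Tool frame: the origin (TCP) lies on the centre line of the jaws, within the pads' length; the fingertips stand manip.tcp_to_tips ahead of it and the grasp point (between the pads) is the TCP (manip.tcp_to_tips is the distance from the TCP to the fingertips, in m); y points along the fingers, z is the direction in which the jaws open and shut, and the axes are right-handed (so a half turn about y gives the same grasp; the last joint's range is limited). The gripper opens to 85 mm and grips with 20 to 120 N. Pads are 22 mm wide; open, the fingers measure 114 mm over their backs; the gripper's body (76 mm by 85 mm) begins 54 mm behind the grasp point. The pads swing forward as they close: fully open they stand 13 mm farther back than shut.
Start: joints at [1.044, 0.053, 1.613, -0, 1.476, -0.119], TCP at [0.248, 0.574, 0.25] pointing down, gripper open.
Joint ranges: [-3.01, 3.01], [-1.01, 2.22], [0.06, 2.58], [-1.02, 4.17], [0.09, 2.62], [-3.14, 3.14]. Speed limits (rad/s): [2.57, 2.57, 3.14, 3.14, 3.14, 3.14].

## Interface

Orientations are given as a unit quaternion [w, x, y, z].
In Python, from plant import manip gives the robot as it stands.
- The arm moves only by the tool apply_moves, never from a script. Its argument "moves" is a list of rows, each a list of 7 numbers: the gripper's target within -1 to 1 (shut at 1, half-way at 0, fully open at -1), then the shift along the tool's x, y, z in mm, then the turn, a rotation vector about the tool's x, y, z in degrees. A call has 1 to 20 rows; each row shifts and turns the commanded pose from where the row before left it, along the tool's axes as they then stand; what a row does not reach is not made up. A row lasts 1/10 s, in which the tool goes at most 50 mm and 8.59 degrees, less where a joint would pass 70% of its speed; a pose out of reach is approached as far as the arm can. A call with a gripper value outside its range is refused whole. The fingers move at their own pace and stop on an object; the grip force is fixed at half the most. Time passes only in rows, so rows that do not move let the fingers close. It gives the time, the measured TCP pose, the force and the opening at its end, in the units of the state.
- manip.state(): the state, without advancing time (a new reading comes with each control period).
- manip.grab_frame(name): name is "side" or "top" or "wrist"; returns the picture (400x640x3 uint8, blue, green, red); there is no depth.
- manip.calibration(name): a dict with "mtx" (3x3 intrinsics, pixels), "distortion" ([k1, k2, p1, p2, k3] as OpenCV has them; the pictures are not rectified), "T" (4x4, takes a point from camera to world coordinates); the wrist camera has in their place "T_tool_cam" (4x4, takes a point from camera to tool coordinates, whose origin is the TCP and whose axes are the tool frame's). Camera axes: x right, y down, z forward; pixel columns grow to the right and rows downward; lengths in m; the calibration is good to about 2 mm. A picture is of the moment at which its call begins: read the wrist's pose just before it. calibration takes no time and is no camera call.
- manip.job_done(): hands the job in, once; it reports no verdict.
The state is a dict: "time": time; "joint_pos": joint angles; "joint_vel": joint speeds; "joint_efforts": joint torques, N m; "tool_pos": TCP position; "tool_rot": TCP orientation; "contact_force": force on the tool from outside, world axes, zero at the start; "ft_torque": the same for the moment, N m; "gripper_width": opening from 0.0 (shut) to 1.0 (fully open).
Only numpy, scipy, OpenCV 4.12 (cv2) and the standard library are available. Lean on these libraries where they do the work, as an engineer would, in place of code of your own. Each camera call takes 0.05 s, during which the arm holds its last target. There are 200 camera calls.

## Task

Load the notched scraper blade into the weld jig, ready for tacking: lay it flat on the two rests, bevelled side up, with its notch around the locating pin, slide it gently home until the end of the notch touches the pin, then push the handle of the toggle clamp right down so that the blade is locked there. The pin is only lightly fixed and its exact setting is not known, so feel for it and never force the blade against it; leave the plain offcut and the other things on the table where they are.

Things in the scene. Friction and masses are not known exactly. Their poses are not given: they have to be found in the camera images.
- blade: Scraper blade: flat bare steel 170 x 50 x 5 mm, 0.31 kg. x along it: bevelled edge (bevel on top, 13 mm) at x = -85 mm, heel at +85. In the heel a notch 13.5 mm wide, 27 mm deep, open at the heel, square inner end at x = +58. Origin: centre of the underside; z up. It starts flat, bevel up, across the two bars of the tray, heel pointing within 0.6 rad of the jig's x.
- notch_seat (a point): Point on the blade where the axis of the 10 mm pin lies when the blade is fully home: on its centre line 63 mm from its origin (5 mm from the notch's inner end), half-way through its thickness. Axes as the blade's.
- jig: Weld jig, bolted down. Steel base plate 10 mm high, x from -105 to +170 mm, y from -45 to +45 mm. x runs along the blade's place towards the pin and the clamp; z up. Origin: at table height, below where the blade's origin comes when home on a pin in its middle setting. Fixed to it: two rests with guides, the pin, the toggle clamp.
- rest_tail (a point): Middle of the top of the rest at jig x = -65 mm, 28 mm above the table; an equal rest is at x = +31 mm. Each is 18 mm long; guides beside it stand 52.5 mm apart (1.25 mm free each side of the blade), 35 mm high, flared lips to 39 mm, outwards to y = +/-38 mm. Between the rests (x -56 to +22 mm) only the base plate lies under and beside the blade: room for fingers.
- pin_place (a point): Middle setting of the locating pin: jig x = +63 mm, centre line, 28 mm above the table. The pin (steel, 10 mm diameter, conical tip, top 43 mm above the table, on a block 18 x 34 mm, 26 mm high) was set by hand in a slot: its axis is on the jig's centre line, within 14 mm of this point along the jig's x. Not reported: feel or see it. It bears 12 N, no more.
- clamp (a joint): Turn (rad) of the toggle clamp's handle at the jig's +x end. 0 = open, as at the start: handle and arm up, handle 1.55 rad above level. 1.55 = shut: handle level, pointing along +x; the arm lies over the pin, its sprung rubber foot presses the blade at jig x = +31 mm with about 8 N. It stays where left; moving it takes 2 to 4 N at the grip; it locks over centre in the last 0.1 rad.
- clamp_axis (a point): Point on the clamp handle's level turning axis (parallel to the jig's y): jig x = +148.5 mm, centre line, 41 mm above the table. While open, no part of the clamp reaches below jig x = +80 mm: its arm (24 mm wide) stands at x = 80 to 127 mm, up to 150 mm above the table, 20 mm in front of the handle, whose top is 181 mm above the table.
- handle_grip (a point): Middle of the handle's black grip, on its centre line, 97.5 mm from the turning axis. The grip is 85 mm long (55 to 140 mm from the axis), 18 mm wide, 14 mm thick: its upper face lies 7 mm from this point.
- tray: Parts tray, fixed: dark sheet metal 220 (x) x 300 (y) x 3 mm with 12 mm high lips at x = +/-110 mm. Two wooden bars, 12 mm wide, along y at x = +/-55 mm, tops 18 mm above the table. Blade and offcut lie across the bars about 58 mm either side of the tray's middle, either one on either side. Origin: centre of its underside.
- offcut: Bystander: plain flat steel bar, no notch or bevel, 150 x 40 x 5 mm, beside the blade on the tray's bars. Origin: centre of its underside.
- spray_can: Bystander: spray can, 66 mm across, 190 mm high, upright. Origin: centre of its foot.
- chip_hammer: Bystander: hammer 260 mm long, lying. Origin under its middle.
- wire_brush: Bystander: wooden wire brush 250 mm long, 30 mm high, lying. Origin under its middle.
- tape_measure: Bystander: tape measure, 65 x 35 x 60 mm. Origin: centre of its foot.
- bar_clamp: Bystander: bar clamp 260 mm long, 24 mm high, lying. Origin under the middle of its bar.
Not all that is in view belongs to the job. What is shaped like the blade but purple is not meant.

How it is judged:
On the way:
1. with the clamp still open, the blade lies flat on both rests with its notch around the pin and the inner end of the notch within 1.5 mm of touching the pin (x of pin_c0 in the frame of notch_seat between -0.0015 and 0.0015 m and y of pin_c0 in the frame of notch_seat between -0.003 and 0.003 m and z of blade in the frame of jig between 0.0265 and 0.0295 m and angle between blade's own z axis and vertical below 0.03 rad and angle between the x axis of blade and the x axis of jig, either way round below 0.04 rad and value of joint clamp below 0.4 rad), for 0.2 s.
At the end, for the whole second after the job is handed in: The blade is at rest, flat on both rests (within 1.5 mm, 0.03 rad) and along the jig (0.04 rad); the pin is in its notch, within 3 mm of the centre line, the notch's inner end within 1.5 mm of touching the pin; the clamp is shut (above 1.47 rad); the blade is let go (x of pin_c0 in the frame of notch_seat between -0.0015 and 0.0015 m and y of pin_c0 in the frame of notch_seat between -0.003 and 0.003 m and z of blade in the frame of jig between 0.0265 and 0.0295 m and angle between blade's own z axis and vertical below 0.03 rad and angle between the x axis of blade and the x axis of jig, either way round below 0.04 rad and value of joint clamp above 1.47 rad and linear speed of blade below 0.01 m/s and contact force between blade and the fingers below 0.05 N).
It fails at once if the blade is forced against the locating pin with more than 12 N (contact force between blade and pin_c0 above 12 N).
It fails at once if the blade is rammed into the rests or guides of the jig with more than 60 N (contact force between blade and jig above 60 N).
It fails at once if the offcut or another bystander is moved by more than 30 mm (distance of any of offcut, spray_can, chip_hammer, wire_brush, tape_measure, bar_clamp from where it was at the start of the episode above 0.03 m).
It also fails if it takes over 72 s, if anything falls off the work surface, if the arm or the gripper's body presses on something with over 40 N, if the wrist force passes 120 N, or if a joint passes its speed limit or range.

## Working session

There is one attempt and no reset: what is moved stays moved. The work goes in short steps, Python scripts to look and compute and a tool call to move; the robot and the scene stay as the last step left them, time stands still between calls to the robot, and variables do not carry over. Pictures are saved under pics/ and viewed, about 8 in all and at most 12, crops included, and the job is handed in when it is done.

Besides the shell and the picture viewer there is one more tool, called after ">>>" as a command line: name --pt "numbers of a row" for each row, then --argument value for the rest. apply_moves: Moves the arm, as the interface text tells. Its arguments: {"type":"object","properties":{"moves":{"type":"array","items":{"type":"array","items":{"type":"number"}}}},"required":["moves"]}

```bash
mkdir -p pics; ls
python3 - <<'E'
from plant import manip
import cv2,numpy as np
print(manip.state(), manip.tcp_to_tips)
for n in("top","side"):
    cv2.imwrite(f"pics/{n}0.png",manip.grab_frame(n)); print(n,manip.calibration(n))
print(manip.calibration("wrist"))
E
```

```text
pics
{'time': 0.0, 'joint_pos': array([ 1.04400465e+00,  5.33348993e-02,  1.61427833e+00, -1.49325254e-05,
        1.47601788e+00, -1.19024688e-01]), 'joint_vel': array([-2.69597490e-05, -8.57983690e-04, -9.15304975e-04, -1.25039854e-03,
       -1.60202815e-03,  1.96423489e-04]), 'joint_efforts': array([ 2.28358172e-04, -3.93656516e+01, -3.70183754e+01,  9.37810341e-06,
        6.58231991e-03,  1.43497907e-06]), 'tool_pos': array([0.24757237, 0.57324027, 0.24908597]), 'tool_rot': array([-0.69177557,  0.69314581, -0.14339382,  0.14294639]), 'contact_force': array([-1.07819981,  0.05745916,  0.19835407]), 'ft_torque': array([-0.03470451,  0.02226154, -0.01797926]), 'gripper_width': 0.9982518988233577} 0.019
top {'mtx': array([[444.67630043,   0.        , 317.9295037 ],
       [  0.        , 444.67630043, 205.41974848],
       [  0.        ,   0.        ,   1.        ]]), 'distortion': array([-0.11165913,  0.        ,  0.        ,  0.        ,  0.        ]), 'T': array([[ 2.69431664e-02, -9.97713788e-01,  6.19779234e-02,
         4.26536502e-01],
       [-9.99609317e-01, -2.73517306e-02
[... 630 characters left out ...]
63, -0.75942552,  1.39975839],
       [ 0.        ,  0.        ,  0.        ,  1.        ]])}
{'mtx': array([[311.40893262,   0.        , 319.5093901 ],
       [  0.        , 311.40893262, 201.97523272],
       [  0.        ,   0.        ,   1.        ]]), 'distortion': array([-0.05749863,  0.        ,  0.        ,  0.        ,  0.        ]), 'T_tool_cam': array([[-4.65581693e-05,  9.64731916e-01,  2.63234358e-01,
        -6.73129878e-02],
       [-7.00842666e-04, -2.63234325e-01,  9.64731672e-01,
        -1.22926157e-01],
       [ 9.99999753e-01, -1.39569729e-04,  6.88380997e-04,
        -7.82123822e-04],
       [ 0.00000000e+00,  0.00000000e+00,  0.00000000e+00,
         1.00000000e+00]])}
```

View pics/top0.png

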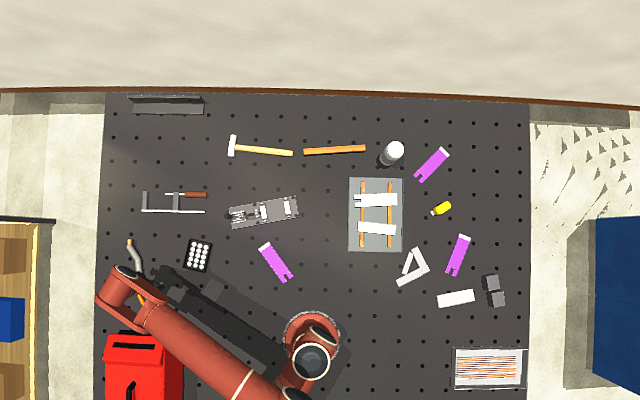

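View pics/side0.png

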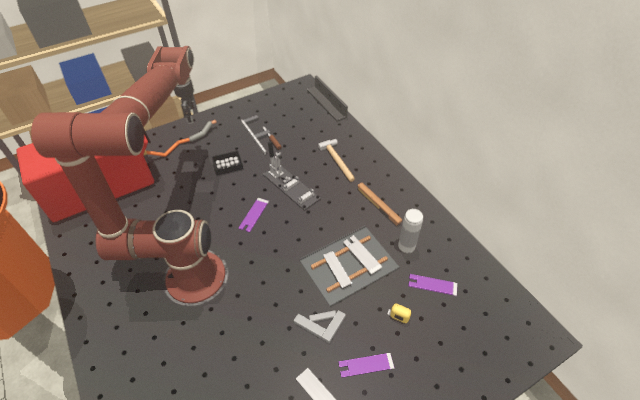

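The top view shows the tray at about (375,214). The blade is the upper bar at (375,200), with its notch at the left near (357,201). The jig runs from (298,206) to the clamp at (230,214). I'll enlarge that area for measuring.

```bash
cat > h.py <<'E'
import cv2,numpy as np
from plant import manip
from scipy.spatial.transform import Rotation as R
def pose(s=None):
    s=s or manip.state(); q=s["tool_rot"]; T=np.eye(4); T[:3,:3]=R.from_quat([q[1],q[2],q[3],q[0]]).as_matrix(); T[:3,3]=s["tool_pos"]; return T
def pix2w(name,px,z,T=None):
    c=manip.calibration(name); T=c["T"] if "T" in c else T@c["T_tool_cam"]
    u=cv2.undistortPoints(np.array(px,float).reshape(-1,1,2),c["mtx"],c["distortion"]).reshape(-1,2)
    d=np.c_[u,np.ones(len(u))]@T[:3,:3].T; o=T[:3,3]; z=np.broadcast_to(z,len(u))
    return o+d*((z-o[2])/d[:,2])[:,None]
def w2pix(name,P,T=None):
    c=manip.calibration(name); T=c["T"] if "T" in c else T@c["T_tool_cam"]
    Ti=np.linalg.inv(T); return cv2.projectPoints(np.array(P,float).reshape(-1,1,3),cv2.Rodrigues(Ti[:3,:3])[0],Ti[:3,3],c["mtx"],c["distortion"])[0].reshape(-1,2)
E
python3 - <<'E'
from h import *
im=cv2.imread("pics/top0.png")[165:265,220:420]
cv2.imwrite("pics/top0c.png",cv2.resize(im,None,fx=4,fy=4,interpolation=cv2.INTER_CUBIC))
E
```

```text
(no output)
```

View pics/top0c.png

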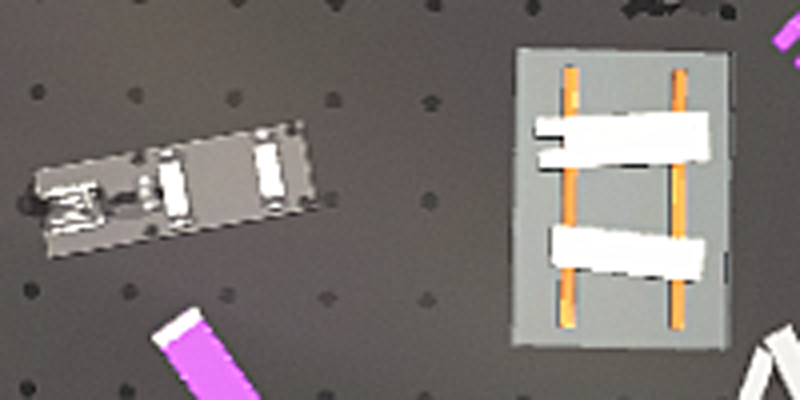

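Run:
```python
from h import *
f=lambda a:np.array(a)/4+[220,165]-.375
np.set_printoptions(precision=4,suppress=True)
J=pix2w("top",f([(35,170),(300,122),(317,208),(50,257)]),.01)
B=pix2w("top",f([(537,118),(708,112),(710,160),(540,168)]),.023)
O=pix2w("top",f([(553,226),(704,240),(700,279),(553,265)]),.023)
for n,P in(("jig",J),("blade",B),("off",O)):
    x=(P[0]+P[3]-P[1]-P[2])/2; print(n,P[:,:2].tolist(),"c",P.mean(0),"L",np.linalg.norm(x),"W",np.linalg.norm(P[0]-P[3]),np.linalg.norm(P[1]-P[2]),"yaw",np.arctan2(x[1],x[0]))
T=pose();print(T)
```

```text
jig [[0.5204069400544292, 0.350067937476384], [0.5760387337054463, 0.08465045231258801], [0.4900934758369631, 0.06501342528036073], [0.4334486768173552, 0.331576689046817]] c [0.505  0.2078 0.01  ] L 0.2718499358534583 W 0.08890256359460182 0.08816008269474628 yaw 1.778797658429635
blade [[0.5855005215019053, -0.15242300756305496], [0.5964119666004184, -0.3242317862819932], [0.548232828362782, -0.326990513521581], [0.5355498206032474, -0.15650815549236866]] c [ 0.5664 -0.24    0.023 ] L 0.1715516835402758 W 0.05011747154308129 0.04825805567264106 yaw 1.6396184113156957
off [[0.47806646599656805, -0.17075995506293276], [0.468037996755472, -0.32228977922727464], [0.42905784368736405, -0.31897899376040234], [0.4392840655510706, -0.17162573255330218]] c [ 0.4536 -0.2459  0.023 ] L 0.14978430427860565 W 0.03879206304101075 0.03912050144899445 yaw 1.5031318427887497
[[ 0.918  -0.0009  0.3966  0.2476]
 [-0.3966 -0.0016  0.918   0.5733]
 [-0.0002 -1.     -0.0019  0.2492]
 [ 0.      0.      0.      1.    ]]
```

Measured sizes match the spec: jig 272x89 mm, blade 171.5x50 mm, offcut 150x39 mm. Next I'll move above the jig for a wrist view of the pin.

>>> apply_moves --pt "-1 40.6 0 -26.8 0 0 0" --pt "-1 40.6 0 -26.8 0 0 0" --pt "-1 40.6 0 -26.8 0 0 0" --pt "-1 40.6 0 -26.8 0 0 0" --pt "-1 40.6 0 -26.8 0 0 0" --pt "-1 40.6 0 -26.8 0 0 0" --pt "-1 40.6 0 -26.8 0 0 0" --pt "-1 40.6 0 -26.8 0 0 0" --pt "-1 40.6 0 -26.8 0 0 0" --pt "-1 40.6 0 -26.8 0 0 0" --pt "-1 0 4 0 0 7.8 0" --pt "-1 0 4 0 0 7.8 0" --pt "-1 0 4 0 0 7.8 0" --pt "-1 0 4 0 0 7.8 0" --pt "-1 0 4 0 0 7.8 0" --pt "-1 0 4 0 0 7.8 0" --pt "-1 0 4 0 0 7.8 0" --pt "-1 0 0 0 0 0 0" --pt "-1 0 0 0 0 0 0"

```text
time: 2.0
tool_pos: [0.514, 0.1666, 0.2219]
tool_rot: [-0.55, 0.551, -0.444, 0.444]
contact_force: [0.8, -0.1, -0.2]
gripper_width: 0.997
```

Run:
```python
from h import *
T=pose();np.save("T1.npy",T);im=manip.grab_frame("wrist");cv2.imwrite("pics/w1.png",im);print(T.round(4))
```

```text
[[ 2.113e-01 -8.000e-04  9.774e-01  5.140e-01]
 [-9.774e-01 -2.000e-04  2.113e-01  1.666e-01]
 [-0.000e+00 -1.000e+00 -8.000e-04  2.219e-01]
 [ 0.000e+00  0.000e+00  0.000e+00  1.000e+00]]
```

View pics/w1.png

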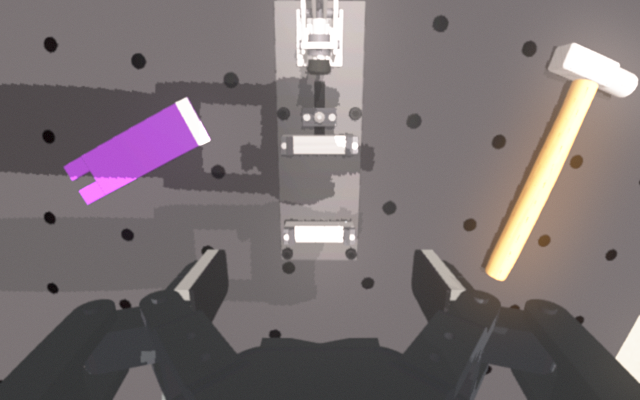

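The wrist view shows the jig upright in the image. The pin is near (319,117), the front rest near (319,145) and the tail rest near (318,235). I'll enlarge it.

Run:
```python
import cv2
im=cv2.imread("pics/w1.png")[95:265,265:375]
cv2.imwrite("pics/w1c.png",cv2.resize(im,None,fx=3.5,fy=3.5,interpolation=cv2.INTER_CUBIC))
```

```text
(no output)
```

View pics/w1c.png

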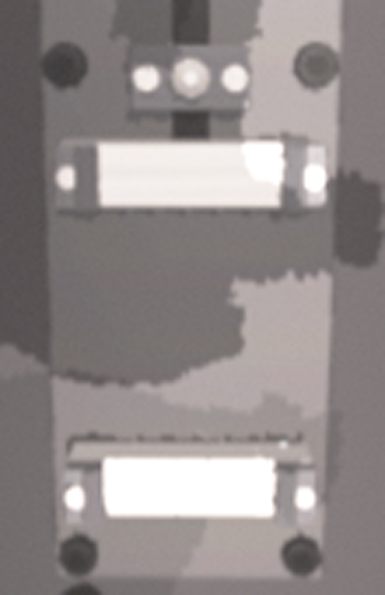

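Run:
```python
from h import *
T=np.load("T1.npy"); f=lambda a:(np.array(a,float)+.5)/3.5-.5+[265,95]
np.set_printoptions(precision=4,suppress=True)
F=pix2w("wrist",f([(97,140),(284,140),(284,207),(97,207)]),.028,T)
G=pix2w("wrist",f([(103,458),(275,458),(275,517),(103,517)]),.028,T)
p=pix2w("wrist",f([(190,78),(147,78),(234,78)]),[.043,.026,.026],T)
b=pix2w("wrist",f([(58,578),(325,578)]),.01,T)
for Q in(F,G): print(Q[:,:2],"dims",np.linalg.norm(Q[0]-Q[1]),np.linalg.norm(Q[1]-Q[2]))
fc,gc=F.mean(0),G.mean(0); u=(fc-gc)[:2]; d=np.linalg.norm(u); u/=d
print("spacing(96)",d,"yaw",np.arctan2(u[1],u[0]), "base end", b)
o=(fc[:2]-.031*u+gc[:2]+.065*u)/2; n=np.array([-u[1],u[0]])
print("origin",o)
for q in list(p)+list(b): print((q[:2]-o)@u,(q[:2]-o)@n)
```

```text
[[0.4759 0.2093]
 [0.5281 0.2206]
 [0.5325 0.202 ]
 [0.4795 0.1906]] dims 0.053365742695726366 0.019079860273548636
[[0.4959 0.1154]
 [0.5476 0.1266]
 [0.5522 0.1076]
 [0.4996 0.0962]] dims 0.05295225204402563 0.019549430294925823
spacing(96) 0.0962176409650965 yaw 1.7785070186504008 base end [[0.489  0.0636 0.01  ]
 [0.5768 0.0826 0.01  ]]
origin [0.5104 0.1752]
0.05778561553391844 0.0002232681554233731
0.05775611392851669 0.012458756439967437
0.057883302695987814 -0.012193501953305154
-0.10477722326670531 0.04396820898126421
-0.10425894172517237 -0.045853073655890184
```

Pin found at jig x about 57.8 mm on the centre line, about 5 mm short of its middle setting. The rest spacing came out at 96.2 mm, which agrees with the spec. Now to the blade.

>>> apply_moves --pt "-1 47.4 0 -4.1 0 0 0" --pt "-1 47.4 0 -4.1 0 0 0" --pt "-1 47.4 0 -4.1 0 0 0" --pt "-1 47.4 0 -4.1 0 0 0" --pt "-1 47.4 0 -4.1 0 0 0" --pt "-1 47.4 0 -4.1 0 0 0" --pt "-1 47.4 0 -4.1 0 0 0" --pt "-1 47.4 0 -4.1 0 0 0" --pt "-1 47.4 0 -4.1 0 0 0" --pt "-1 0 0 0 0 8.26 0" --pt "-1 0 40 0 0 0 0" --pt "-1 0 40 0 0 0 0" --pt "-1 0 20 0 0 0 0" --pt "-1 0 0 0 0 0 0" --pt "-1 0 0 0 0 0 0"

```text
time: 3.55
tool_pos: [0.5674, -0.2584, 0.1229]
tool_rot: [0.516, -0.516, 0.483, -0.483]
contact_force: [-0.1, 0.3, -0.9]
gripper_width: 1.0
```

Run:
```python
from h import *
T=pose();np.save("T2.npy",T);im=manip.grab_frame("wrist");cv2.imwrite("pics/w2.png",im);print(T.round(4))
```

```text
[[ 6.670e-02  3.000e-04  9.978e-01  5.674e-01]
 [-9.978e-01 -2.000e-04  6.670e-02 -2.584e-01]
 [ 2.000e-04 -1.000e+00  3.000e-04  1.229e-01]
 [ 0.000e+00  0.000e+00  0.000e+00  1.000e+00]]
```

View pics/w2.png

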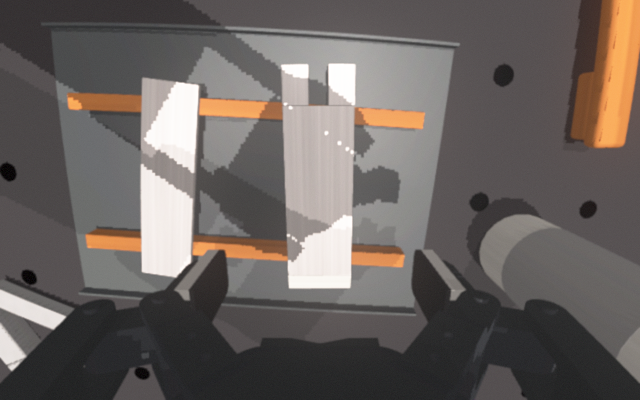

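The wrist view shows the blade with its heel corners at (282,65) and (355,65). The notch end is near (318,105), and the bevel strip is at y 275–288, facing up. The offcut is on the left.

Run:
```python
from h import *
T=np.load("T2.npy")
np.set_printoptions(precision=4,suppress=True)
P=pix2w("wrist",[(282,65),(355,65),(351.5,276),(288.5,276),(309,105),(328,105)],.023,T)
h=(P[0]+P[1])/2; t=(P[2]+P[3])/2; n=(P[4]+P[5])/2
u=(h-t)[:2];L=np.linalg.norm(u);u/=L
print("W",np.linalg.norm(P[0]-P[1]),np.linalg.norm(P[2]-P[3]),"L-13~157",L,"yaw",np.arctan2(u[1],u[0]),"notch depth",(h-n)[:2]@u)
c=(h[:2]-.085*u); c2=n[:2]-.058*u; print("centre",c,c2)
g=(c+c2)/2-.018*u; d=np.r_[g,.027]-T[:3,3]; print("grasp",g,"tool shift mm",1000*T[:3,:3].T@d)
```

```text
W 0.04887278322816383 0.05017599095245018 L-13~157 0.15617483029130583 yaw 1.644464913639802 notch depth 0.025978701568041423
centre [ 0.5654 -0.2429] [ 0.5651 -0.2419]
grasp [ 0.5666 -0.2603] tool shift mm [ 1.8682 95.9034 -1.0043]
```

>>> apply_moves --pt "-1 2 30 -1 0 -0.4 0" --pt "-1 0 30 0 0 0 0" --pt "-1 0 20 0 0 0 0" --pt "-1 0 16 0 0 0 0" --pt "-1 0 0 0 0 0 0" --pt "1 0 0 0 0 0 0" --pt "1 0 0 0 0 0 0" --pt "1 0 0 0 0 0 0" --pt "1 0 0 0 0 0 0" --pt "1 0 0 0 0 0 0" --pt "1 0 0 0 0 0 0" --pt "1 0 0 0 0 0 0" --pt "1 0 0 0 0 0 0"

```text
time: 4.9
tool_pos: [0.5677, -0.2612, 0.0288]
tool_rot: [0.518, -0.518, 0.48, -0.483]
contact_force: [-0.3, 1.0, 5.7]
gripper_width: 0.564
```

>>> apply_moves --pt "1 0 -10 0 0 0 0" --pt "1 0 -30 0 0 0 0" --pt "1 0 -30 0 0 0 0" --pt "1 0 -30 0 0 0 0" --pt "1 0 0 0 0 0 0" --pt "1 0 0 0 0 0 0" --pt "1 0 0 0 0 0 0"

```text
time: 5.6
tool_pos: [0.5648, -0.2594, 0.1236]
tool_rot: [-0.518, 0.518, -0.483, 0.48]
contact_force: [-0.4, 0.1, -4.0]
gripper_width: 0.557
```

Run:
```python
from h import *
T=pose();np.save("T3.npy",T);im=manip.grab_frame("wrist");cv2.imwrite("pics/w3.png",im);print(T.round(4),manip.state()["contact_force"],manip.state()["ft_torque"])
```

```text
[[ 0.0728 -0.0037  0.9973  0.5648]
 [-0.9973  0.0022  0.0728 -0.2594]
 [-0.0025 -1.     -0.0035  0.1236]
 [ 0.      0.      0.      1.    ]] [ 0.39205595 -0.2413243  -3.00647871] [-0.06224542 -0.03991041 -0.01373408]
```

View pics/w3.png

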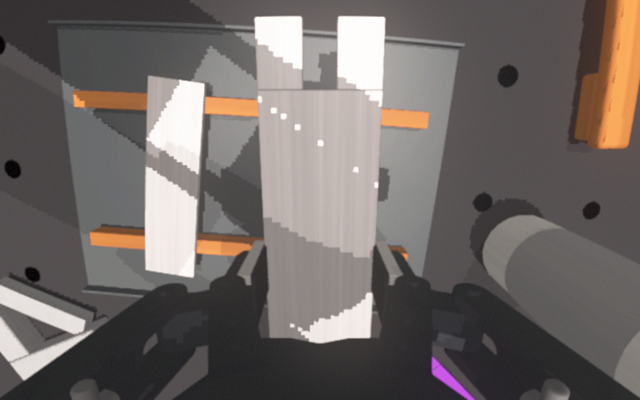

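The blade is held, with its heel corners at (255,17) and (385,17) and its notch end at y≈90. I'll solve its pose in the tool frame.

Run:
```python
from h import *
np.set_printoptions(precision=4,suppress=True)
c=manip.calibration("wrist")
g=cv2.cvtColor(cv2.imread("pics/w3.png"),cv2.COLOR_BGR2GRAY)
px=np.array([(255,17),(385,17),(302.5,17),(337.5,17),(302.5,90),(337.5,90)],np.float32)
ob=np.array([(85,25),(85,-25),(85,6.75),(85,-6.75),(58,6.75),(58,-6.75)],float)/1000
ob=np.c_[ob,np.full(6,.005)]
ok,rv,tv=cv2.solvePnP(ob,px.astype(float),c["mtx"],c["distortion"],flags=cv2.SOLVEPNP_IPPE)
pr=cv2.projectPoints(ob,rv,tv,c["mtx"],c["distortion"])[0].reshape(-1,2); print((pr-px).round(1).tolist())
B=np.eye(4);B[:3,:3]=cv2.Rodrigues(rv)[0];B[:3,3]=tv.ravel()
TB=c["T_tool_cam"]@B; print("blade in tool\n",TB)
# in-plane with assumed flat: mid-plane heights
u=cv2.undistortPoints(px.reshape(-1,1,2).astype(float),c["mtx"],c["distortion"]).reshape(-1,2)
d=np.c_[u,np.ones(6)]@c["T_tool_cam"][:3,:3].T;o=c["T_tool_cam"][:3,3]
for y in(.0,.004,.008):
    Q=o+d*((y-o[1])/d[:,1])[:,None]; print(y,"W",np.linalg.norm(Q[0]-Q[1]),"depth",(Q[4:]-Q[2:4]).mean(0),"heel",Q[:2].mean(0),"notch",Q[4:].mean(0))
```

```text
[[-0.4, 0.4], [0.4, 0.4], [-0.2, -0.1], [0.2, -0.1], [0.2, -0.3], [-0.2, -0.3]]
blade in tool
 [[-0.9959  0.0002 -0.0902 -0.0187]
 [ 0.0902 -0.0008 -0.9959  0.005 ]
 [-0.0003 -1.      0.0008 -0.0007]
 [ 0.      0.      0.      1.    ]]
0.0 W 0.04673735024154541 depth [0.0252 0.     0.    ] heel [-0.1017  0.     -0.0007] notch [-0.0764  0.     -0.0007]
0.004 W 0.048258182115098074 depth [0.026 0.    0.   ] heel [-0.1029  0.004  -0.0007] notch [-0.0767  0.004  -0.0007]
0.008 W 0.049779013988650735 depth [0.0269 0.     0.    ] heel [-0.104   0.008  -0.0007] notch [-0.077   0.008  -0.0007]
```

```bash
cat >> h.py <<'E'
O=np.array([.5104,.1752]); JY=1.7786; U=np.array([np.cos(JY),np.sin(JY)])
def goal(bx,z,gx=.019,gz=.0007,T=None):
    "tool-frame turn and shift (mm,deg; shift in axes after turn) to bring blade origin to jig x=bx with TCP height z, tool upright"
    T=pose() if T is None else T
    tx=np.r_[-U,0]; ty=np.array([0,0,-1.]); tz=np.cross(tx,ty); G=np.c_[tx,ty,tz]
    p=np.r_[O+bx*U,z]; p=p+gx*tx+gz*tz
    return np.degrees(R.from_matrix(T[:3,:3].T@G).as_rotvec()).round(2), (1000*G.T@(p-T[:3,3])).round(1)
E
python3 -c "
from h import *
print(goal(-.0152,.124))"
```

```text
(array([ 0.22, -7.73, -0.18]), array([-402.2,   -0.7,   37.2]))
```

>>> apply_moves --pt "1 0 0 0 0.2 -7.7 -0.2" --pt "1 -40 0 3.7 0 0 0" --pt "1 -40 0 3.7 0 0 0" --pt "1 -40 0 3.7 0 0 0" --pt "1 -40 0 3.7 0 0 0" --pt "1 -40 0 3.7 0 0 0" --pt "1 -40 0 3.7 0 0 0" --pt "1 -40 0 3.7 0 0 0" --pt "1 -40 0 3.7 0 0 0" --pt "1 -32 0 3.7 0 0 0" --pt "1 -30 0 3.7 0 0 0" --pt "1 -20 0 0 0 0 0" --pt "1 0 20 0 0 0 0" --pt "1 0 20 0 0 0 0" --pt "1 0 0 0 0 0 0" --pt "1 0 0 0 0 0 0" --pt "1 0 0 0 0 0 0"

```text
time: 7.35
tool_pos: [0.5204, 0.1405, 0.0855]
tool_rot: [0.549, -0.549, 0.444, -0.448]
contact_force: [0.1, 0.8, -2.6]
gripper_width: 0.563
```

Run:
```python
from h import *
T=pose();np.save("T4.npy",T);im=manip.grab_frame("wrist");cv2.imwrite("pics/w4.png",cv2.resize(im[0:200,220:420],None,fx=3,fy=3,interpolation=cv2.INTER_CUBIC));print(T.round(4),goal(-.0152,.084),manip.state()["contact_force"])
```

```text
[[ 0.2054  0.0047  0.9787  0.5204]
 [-0.9787 -0.0029  0.2054  0.1405]
 [ 0.0038 -1.      0.004   0.0855]
 [ 0.      0.      0.      1.    ]] (array([-0.28, -0.05,  0.22]), array([-1.8,  1.9, -2.2])) [ 0.43460848 -0.21156943 -2.62553977]
```

View pics/w4.png

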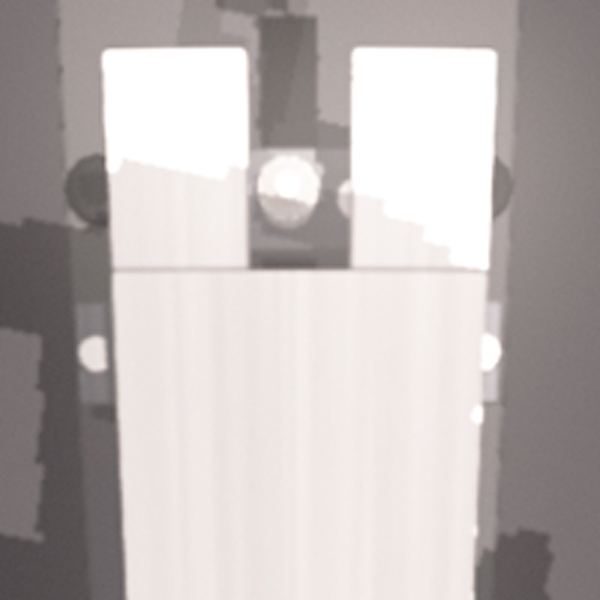

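The pin shows at (288,187) in the crop, inside the notch gap (248–352) but slightly left of its centre. That agrees with the computed −2.2 mm correction.

>>> apply_moves --pt "1 -1.8 2 -2.2 -0.3 0 0.2" --pt "1 0 10 0 0 0 0" --pt "1 0 10 0 0 0 0" --pt "1 0 0 0 0 0 0" --pt "1 0 0 0 0 0 0" --pt "1 0 0 0 0 0 0"

```text
time: 8.0
tool_pos: [0.5175, 0.1419, 0.063]
tool_rot: [-0.548, 0.55, -0.446, 0.445]
contact_force: [-0.6, 1.5, -2.8]
gripper_width: 0.565
```

Run:
```python
from h import *
T=pose();np.save("T5.npy",T);im=manip.grab_frame("wrist");cv2.imwrite("pics/w5.png",im);print(T.round(4),goal(-.0152,.0388),manip.state()["contact_force"])
cv2.imwrite("pics/w5c.png",cv2.resize(im[0:260,200:440],None,fx=2.3,fy=2.3,interpolation=cv2.INTER_CUBIC))
```

```text
[[ 2.058e-01 -1.700e-03  9.786e-01  5.175e-01]
 [-9.786e-01 -6.000e-04  2.058e-01  1.419e-01]
 [ 3.000e-04 -1.000e+00 -1.800e-03  6.300e-02]
 [ 0.000e+00  0.000e+00  0.000e+00  1.000e+00]] (array([ 0.08, -0.03,  0.02]), array([ 0.1, 24.4,  0.4])) [-1.0620117   0.43423179 -3.1655334 ]
```

View pics/w5c.png

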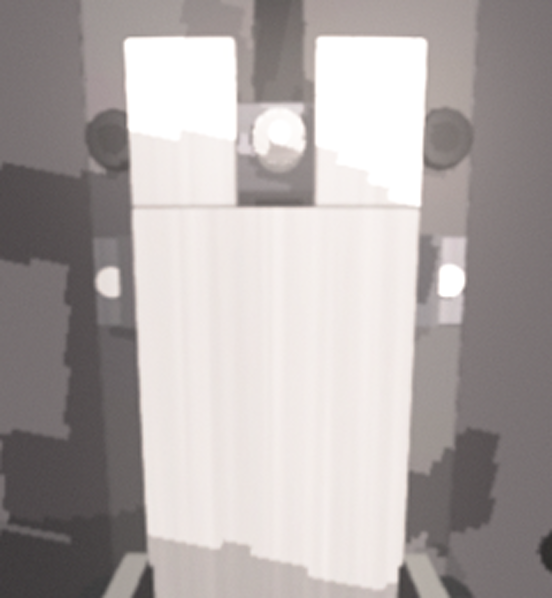

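Pin and notch centres agree within about 0.7 mm. I'll lower with small steps, shifting +0.5 mm sideways.

>>> apply_moves --pt "1 0 4 0.5 0 0 0" --pt "1 0 4 0 0 0 0" --pt "1 0 4 0 0 0 0" --pt "1 0 3 0 0 0 0" --pt "1 0 1 0 0 0 0" --pt "1 0 1 0 0 0 0" --pt "1 0 0 0 0 0 0" --pt "1 0 0 0 0 0 0"

```text
time: 8.85
tool_pos: [0.5179, 0.142, 0.0461]
tool_rot: [-0.549, 0.55, -0.446, 0.445]
contact_force: [0.3, 0.7, -2.3]
gripper_width: 0.563
```

>>> apply_moves --pt "1 0 1 0 0 0 0" --pt "1 0 1 0 0 0 0" --pt "1 0 1 0 0 0 0" --pt "1 0 1 0 0 0 0" --pt "1 0 0 0 0 0 0" --pt "1 0 0 0 0 0 0"

```text
time: 9.45
tool_pos: [0.5178, 0.142, 0.0419]
tool_rot: [-0.548, 0.55, -0.446, 0.445]
contact_force: [0.3, 0.0, -2.6]
gripper_width: 0.56
```

>>> apply_moves --pt "1 0 1 0 0 0 0" --pt "1 0 1 0 0 0 0" --pt "1 0 0 0 0 0 0" --pt "1 0 0 0 0 0 0"

```text
time: 9.85
tool_pos: [0.5178, 0.142, 0.0399]
tool_rot: [-0.548, 0.55, -0.446, 0.445]
contact_force: [0.2, 0.6, -2.2]
gripper_width: 0.563
```

>>> apply_moves --pt "1 0 1 0 0 0 0" --pt "1 0 0 0 0 0 0" --pt "1 0 0 0 0 0 0"

```text
time: 10.15
tool_pos: [0.518, 0.142, 0.039]
tool_rot: [-0.549, 0.55, -0.446, 0.445]
contact_force: [-0.5, -0.2, -2.6]
gripper_width: 0.56
```

>>> apply_moves --pt "1 0 0.7 0 0 0 0" --pt "1 0 0.7 0 0 0 0" --pt "1 0 0 0 0 0 0" --pt "1 0 0 0 0 0 0"

```text
time: 10.55
tool_pos: [0.518, 0.142, 0.0388]
tool_rot: [-0.548, 0.55, -0.446, 0.445]
contact_force: [-4.9, -0.8, 6.4]
gripper_width: 0.565
```

>>> apply_moves --pt "1 0 0.7 0 0 0 0" --pt "1 0 0.7 0 0 0 0" --pt "1 0 0 0 0 0 0" --pt "1 0 0 0 0 0 0"

```text
time: 10.95
tool_pos: [0.5181, 0.142, 0.0388]
tool_rot: [-0.548, 0.55, -0.446, 0.445]
contact_force: [-10.8, -2.4, 14.6]
gripper_width: 0.562
```

>>> apply_moves --pt "1 0 -1.5 0 0 0 0" --pt "1 0 0 -0.6 0 0 0" --pt "1 0 0 0 0 0 0" --pt "1 0 0 0 0 0 0"

```text
time: 11.35
tool_pos: [0.5182, 0.1421, 0.0388]
tool_rot: [-0.549, 0.549, -0.446, 0.446]
contact_force: [-2.1, -1.2, 6.5]
gripper_width: 0.563
```

Run:
```python
from h import *
T=pose();s=manip.state();print(T.round(4),goal(-.0152,.0388),s["contact_force"],s["ft_torque"])
```

```text
[[ 2.059e-01  0.000e+00  9.786e-01  5.182e-01]
 [-9.786e-01 -2.000e-04  2.059e-01  1.421e-01]
 [ 2.000e-04 -1.000e+00 -0.000e+00  3.880e-02]
 [ 0.000e+00  0.000e+00  0.000e+00  1.000e+00]] (array([ 0.  , -0.03,  0.01]), array([ 0.2,  0. , -0.1])) [-2.07187681 -1.20470971  6.46941854] [ 0.03404303  0.28774446 -0.02738679]
```

>>> apply_moves --pt "-0.5 0 0 0 0 0 0" --pt "-0.5 0 0 0 0 0 0" --pt "-0.5 0 0 0 0 0 0" --pt "-0.5 0 0 0 0 0 0" --pt "-0.5 0 0 0 0 0 0"

```text
time: 11.85
tool_pos: [0.5171, 0.1418, 0.0374]
tool_rot: [-0.548, 0.55, -0.446, 0.445]
contact_force: [0.2, -0.5, -0.6]
gripper_width: 0.753
```

Run:
```python
from h import *
T=pose();np.save("T6.npy",T);im=manip.grab_frame("wrist");cv2.imwrite("pics/w6.png",im);s=manip.state();print(T.round(4),goal(-.0152,.0388),s["contact_force"],s["gripper_width"])
cv2.imwrite("pics/w6c.png",cv2.resize(im[0:260,180:460],None,fx=2.3,fy=2.3,interpolation=cv2.INTER_CUBIC))
```

```text
[[ 2.058e-01 -2.200e-03  9.786e-01  5.171e-01]
 [-9.786e-01 -7.000e-04  2.058e-01  1.418e-01]
 [ 2.000e-04 -1.000e+00 -2.300e-03  3.740e-02]
 [ 0.000e+00  0.000e+00  0.000e+00  1.000e+00]] (array([ 0.13, -0.04,  0.01]), array([ 0.2, -1.3,  1. ])) [-0.10460025 -0.91582175 -0.33341636] 0.7492879124701445
```

View pics/w6c.png

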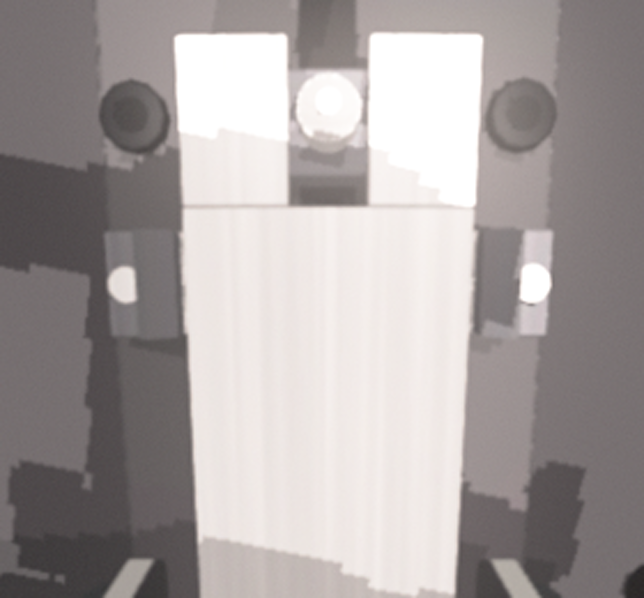

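Run:
```python
from h import *
np.set_printoptions(precision=4,suppress=True)
T=np.load("T6.npy"); f=lambda a:(np.array(a,float)+.5)/2.3-.5+[180,0]
P=pix2w("wrist",f([(175,34),(482,34),(290,206),(368,206),(183,206),(474,206),(199,540),(459,540),(328,101)]),[.033]*8+[.043],T)
n=np.array([-U[1],U[0]])
J=np.c_[(P[:,:2]-O)@U,(P[:,:2]-O)@n]; print(J*1000); 
print("widths",[np.linalg.norm(P[i]-P[i+1])*1000 for i in(0,2,4,6)])
mid=[J[i:i+2].mean(0) for i in(0,4,6)]; print("yaw err",(mid[0][1]-mid[2][1])/(mid[0][0]-mid[2][0]))
```

```text
[[ 69.989   24.9165]
 [ 69.9607 -24.7154]
 [ 43.0906   6.5584]
 [ 43.0871  -6.6143]
 [ 43.1912  24.6843]
 [ 43.1768 -24.563 ]
 [-17.0394  24.566 ]
 [-17.0188 -24.8701]
 [ 57.4918   0.2223]]
widths [np.float64(49.63196213577524), np.float64(13.172664086322357), np.float64(49.24733105771128), np.float64(49.436079572014485)]
yaw err 0.0029031992997403506
```

The blade is flat and centred at jig x≈-15, with the pin in the notch. It needs about 9.5 mm of slide. I'll regrip.

>>> apply_moves --pt "-0.5 0 -0.5 0.3 0 0 0" --pt "1 0 0 0 0 0 0" --pt "1 0 0 0 0 0 0" --pt "1 0 0 0 0 0 0" --pt "1 0 0 0 0 0 0" --pt "1 0 0 0 0 0 0" --pt "1 0 0 0 0 0 0"

```text
time: 12.6
tool_pos: [0.5181, 0.142, 0.0387]
tool_rot: [-0.549, 0.549, -0.446, 0.445]
contact_force: [-1.1, -0.1, 5.1]
gripper_width: 0.563
```

>>> apply_moves --pt "1 0 -0.9 0 0 0 0" --pt "1 0 0 0 0 0 0" --pt "1 -1 0 0 0 0 0" --pt "1 -1 0 0 0 0 0" --pt "1 -1 0 0 0 0 0" --pt "1 -1 0 0 0 0 0" --pt "1 0 0 0 0 0 0" --pt "1 0 0 0 0 0 0"

```text
time: 13.4
tool_pos: [0.5165, 0.1459, 0.0388]
tool_rot: [-0.548, 0.55, -0.446, 0.445]
contact_force: [2.0, -2.5, -1.1]
gripper_width: 0.561
```

>>> apply_moves --pt "1 -1 0 0 0 0 0" --pt "1 -1 0 0 0 0 0" --pt "1 -1 0 0 0 0 0" --pt "1 0 0 0 0 0 0" --pt "1 0 0 0 0 0 0"

```text
time: 13.9
tool_pos: [0.5159, 0.149, 0.0388]
tool_rot: [-0.548, 0.55, -0.446, 0.445]
contact_force: [1.8, -0.5, -1.9]
gripper_width: 0.558
```

>>> apply_moves --pt "1 -0.5 0 0 0 0 0" --pt "1 -0.5 0 0 0 0 0" --pt "1 0 0 0 0 0 0" --pt "1 0 0 0 0 0 0"

```text
time: 14.3
tool_pos: [0.5157, 0.1498, 0.0389]
tool_rot: [-0.548, 0.55, -0.446, 0.445]
contact_force: [1.9, -0.7, -2.1]
gripper_width: 0.559
```

Run:
```python
from h import *
T=pose();s=manip.state();f=s["contact_force"];n=np.array([-U[1],U[0]])
print("TCP jig x,y mm",1000*(T[:2,3]-O)@U,1000*(T[:2,3]-O)@n,"F along",f[:2]@U,"lat",f[:2]@n,f[2])
T6=np.load("T6.npy");print("T6 jig x",1000*(T6[:2,3]-O)@U)
```

```text
TCP jig x,y mm -25.937731621039454 0.07753201160065894 F along -1.0405202857978515 lat -1.7141337044215632 -2.137240690320447
T6 jig x -34.02314289771606
```

>>> apply_moves --pt "1 -0.4 0 0 0 0 0" --pt "1 -0.4 0 0 0 0 0" --pt "1 0 0 0 0 0 0" --pt "1 0 0 0 0 0 0"

```text
time: 14.7
tool_pos: [0.5155, 0.1506, 0.0389]
tool_rot: [-0.548, 0.55, -0.446, 0.445]
contact_force: [1.0, -1.1, -2.3]
gripper_width: 0.56
```

>>> apply_moves --pt "1 -0.4 0 0 0 0 0" --pt "1 0 0 0 0 0 0" --pt "1 0 0 0 0 0 0"

```text
time: 15.0
tool_pos: [0.5155, 0.151, 0.0389]
tool_rot: [-0.548, 0.55, -0.446, 0.445]
contact_force: [0.7, -1.0, -2.1]
gripper_width: 0.562
```

>>> apply_moves --pt "1 -0.4 0 0 0 0 0" --pt "1 0 0 0 0 0 0" --pt "1 0 0 0 0 0 0"

```text
time: 15.3
tool_pos: [0.5154, 0.1513, 0.0389]
tool_rot: [-0.548, 0.55, -0.446, 0.445]
contact_force: [0.9, -1.2, -1.7]
gripper_width: 0.563
```

>>> apply_moves --pt "1 -0.4 0 0 0 0 0" --pt "1 0 0 0 0 0 0" --pt "1 0 0 0 0 0 0"

```text
time: 15.6
tool_pos: [0.5154, 0.1514, 0.039]
tool_rot: [-0.548, 0.55, -0.446, 0.445]
contact_force: [0.8, -3.7, -2.7]
gripper_width: 0.561
```

>>> apply_moves --pt "1 -0.4 0 0 0 0 0" --pt "1 0 0 0 0 0 0" --pt "1 0 0 0 0 0 0"

```text
time: 15.9
tool_pos: [0.5154, 0.1515, 0.039]
tool_rot: [-0.548, 0.55, -0.446, 0.445]
contact_force: [1.4, -4.8, -1.8]
gripper_width: 0.56
```

Contact is felt: the force along the jig rises to about 5 N while the position stalls. I'll ease off, release, rise slightly, and check.

>>> apply_moves --pt "1 0.4 0 0 0 0 0" --pt "1 0 0.4 0 0 0 0" --pt "1 0 0 0 0 0 0" --pt "1 0 0 0 0 0 0"

```text
time: 16.3
tool_pos: [0.5154, 0.1515, 0.0388]
tool_rot: [-0.548, 0.55, -0.446, 0.445]
contact_force: [-1.1, -5.6, 1.3]
gripper_width: 0.562
```

>>> apply_moves --pt "-0.6 0 0 0 0 0 0" --pt "-0.6 0 0 0 0 0 0" --pt "-0.6 0 0 0 0 0 0" --pt "-0.6 0 0 0 0 0 0" --pt "-0.6 0 0 0 0 0 0"

```text
time: 16.8
tool_pos: [0.5155, 0.152, 0.0387]
tool_rot: [-0.549, 0.549, -0.446, 0.445]
contact_force: [-0.0, -0.2, 0.4]
gripper_width: 0.801
```

Run:
```python
from h import *
T=pose();np.save("T7.npy",T);im=manip.grab_frame("wrist");cv2.imwrite("pics/w7.png",im);s=manip.state();print(T.round(4),s["contact_force"])
cv2.imwrite("pics/w7c.png",cv2.resize(im[0:200,220:420],None,fx=3,fy=3,interpolation=cv2.INTER_CUBIC))
```

```text
[[ 2.058e-01 -1.700e-03  9.786e-01  5.155e-01]
 [-9.786e-01 -2.000e-04  2.058e-01  1.520e-01]
 [-2.000e-04 -1.000e+00 -1.700e-03  3.870e-02]
 [ 0.000e+00  0.000e+00  0.000e+00  1.000e+00]] [-0.39772584 -0.05319026  0.29227784]
```

View pics/w7c.png

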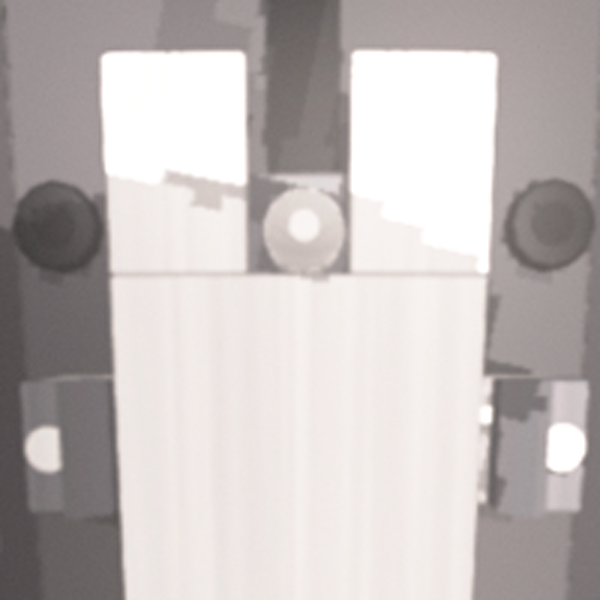

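The pin touches the notch end at about (305,272) in the crop, with the blade centred between the guides. I'll retreat upward, then plan the clamp push.

>>> apply_moves --pt "-1 0 0 0 0 0 0" --pt "-1 0 0 0 0 0 0" --pt "-1 0 0 0 0 0 0" --pt "-1 0 -10 0 0 0 0" --pt "-1 0 -30 0 0 0 0" --pt "-1 0 -40 0 0 0 0" --pt "-1 0 -50 0 0 0 0" --pt "-1 0 -50 0 0 0 0" --pt "1 0 -50 0 0 0 0" --pt "1 0 0 0 0 0 0" --pt "1 0 0 0 0 0 0" --pt "1 0 0 0 0 0 0" --pt "1 0 0 0 0 0 0" --pt "1 0 0 0 0 0 0"

```text
time: 18.25
tool_pos: [0.5151, 0.1517, 0.2666]
tool_rot: [-0.548, 0.551, -0.447, 0.444]
contact_force: [1.0, 0.2, -0.7]
gripper_width: -0.002
```

Run:
```python
from h import *
np.set_printoptions(precision=1,suppress=True)
T=pose();n=np.array([-U[1],U[0]]);print("TCP jig",1000*(T[:2,3]-O)@U,1000*(T[:2,3]-O)@n,T[2,3],manip.state()["gripper_width"])
print("to start:",goal(.124,.184,0,0))
th=np.linspace(1.55,-.0,19); r=np.linspace(124,112,19)
C=np.c_[148.5+r*np.cos(th)-7*np.sin(th)-11, 41+r*np.sin(th)+7*np.cos(th)+19]
print(C[0],C[-1]); print("dx,dy tool:",(-np.diff(C,axis=0)).tolist())
```

```text
TCP jig -23.923569338674113 0.2737331693231054 0.2665612899943423 -0.0022802933763765507
to start: (array([ 0.3, -0. , -0. ]), array([-147.9,   82.6,    0.3]))
[133.1 184.1] [249.5  67. ]
dx,dy tool: [[-10.62004069672679, 0.7426195158798805], [-10.460076208559059, 1.6446675342731396], [-10.224071707463224, 2.5247668998196957], [-9.914610122944396, 3.3765586071277767], [-9.534801631629705, 4.193964550563237], [-9.088254555511782, 4.97123083125706], [-8.579042740318357, 5.702968147350049], [-8.011669699339677, 6.384188984829706], [-7.391029830422724, 7.010341353710601], [-6.722367033622049, 7.577338843445176], [-6.011231074057292, 8.081586802091095], [-5.263432048752037, 8.520004475639169], [-4.4849933275342835, 8.890042976778872], [-3.682103346396133, 9.189698985967112], [-2.8610666370076387, 9.41752412171148], [-2.028254478335782, 9.572629951203552], [-1.1900555555442338, 9.654688646580126], [-0.35282700757687735, 9.663929325874165]]
```

>>> apply_moves --pt "1 -37 0 0 0 0 0" --pt "1 -37 0 0 0 0 0" --pt "1 -37 0 0 0 0 0" --pt "1 -37 0 0 0 0 0" --pt "1 0 0 0.3 0 0 0" --pt "1 0 30 0 0 0 0" --pt "1 0 30 0 0 0 0" --pt "1 0 12 0 0 0 0" --pt "1 0 11 0 0 0 0" --pt "1 0 0 0 0 0 0" --pt "1 0 0 0 0 0 0"

```text
time: 19.35
tool_pos: [0.4862, 0.2967, 0.1866]
tool_rot: [-0.549, 0.549, -0.446, 0.446]
contact_force: [0.6, -0.1, -0.1]
gripper_width: 0.002
```

>>> apply_moves --pt "1 -5 0 0 0 0 0" --pt "1 -5 0 0 0 0 0" --pt "1 -5 0.3 0 0 0 0" --pt "1 -5 0.5 0 0 0 0" --pt "1 0 0 0 0 0 0"

```text
time: 19.85
tool_pos: [0.4812, 0.3171, 0.1849]
tool_rot: [-0.549, 0.55, -0.446, 0.445]
contact_force: [-0.5, -0.3, 0.0]
gripper_width: 0.002
```

>>> apply_moves --pt "1 -5 0.8 0 0 0 0" --pt "1 -5 1 0 0 0 0"

```text
time: 20.05
tool_pos: [0.4793, 0.3263, 0.1829]
tool_rot: [-0.548, 0.55, -0.446, 0.445]
contact_force: [0.3, -0.9, 0.5]
gripper_width: 0.001
```

Run:
```python
from h import *
s=manip.state();print(s["tool_pos"],s["contact_force"])
im=manip.grab_frame("side");cv2.imwrite("pics/s8.png",cv2.resize(im[90:220,210:340],None,fx=4.5,fy=4.5,interpolation=cv2.INTER_CUBIC))
```

```text
[0.47931608 0.326299   0.18289349] [ 0.28929321 -0.89322077  0.53337611]
```

View pics/s8.png

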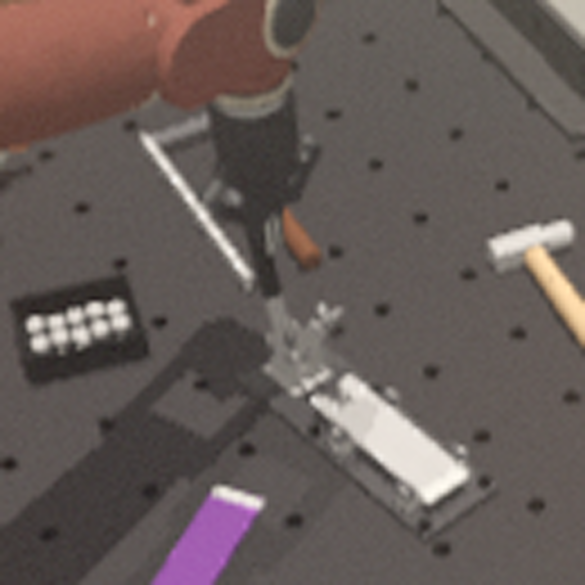

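The side view shows the gripper at the clamp handle and the blade lying in the jig. That used the last picture, so the rest goes by force and position. I'll follow the handle's arc.

>>> apply_moves --pt "1 -5.1 1.8 0 0 0 0" --pt "1 -5.1 1.8 0 0 0 0" --pt "1 -5 1.7 0 0 0 0" --pt "1 -5 1.7 0 0 0 0" --pt "1 -4.8 2.1 0 0 0 0" --pt "1 -4.8 2.1 0 0 0 0" --pt "1 -4.5 2.5 0 0 0 0" --pt "1 -4.5 2.5 0 0 0 0" --pt "1 -4.3 2.8 0 0 0 0" --pt "1 -4.3 2.9 0 0 0 0" --pt "1 -4 3.2 0 0 0 0" --pt "1 -4 3.2 0 0 0 0"

```text
time: 21.3
tool_pos: [0.4679, 0.3806, 0.1544]
tool_rot: [-0.548, 0.55, -0.446, 0.445]
contact_force: [0.0, -0.4, 0.9]
gripper_width: -0.006
```

>>> apply_moves --pt "1 -3.7 3.5 0 0 0 0" --pt "1 -3.7 3.5 0 0 0 0" --pt "1 -3.4 3.8 0 0 0 0" --pt "1 -3.3 3.8 0 0 0 0" --pt "1 -3 4 0 0 0 0" --pt "1 -3 4.1 0 0 0 0" --pt "1 -2.6 4.2 0 0 0 0" --pt "1 -2.7 4.3 0 0 0 0"

```text
time: 22.1
tool_pos: [0.4626, 0.4053, 0.1231]
tool_rot: [-0.548, 0.55, -0.446, 0.445]
contact_force: [0.2, -0.0, 0.6]
gripper_width: -0.002
```

>>> apply_moves --pt "1 -2.2 4.4 0 0 0 0" --pt "1 -2.2 4.5 0 0 0 0" --pt "1 -1.8 4.6 0 0 0 0" --pt "1 -1.8 4.6 0 0 0 0" --pt "1 -1.4 4.7 0 0 0 0" --pt "1 -1.4 4.7 0 0 0 0" --pt "1 -1 4.8 0 0 0 0" --pt "1 -1 4.8 0 0 0 0"

```text
time: 22.9
tool_pos: [0.46, 0.4177, 0.086]
tool_rot: [-0.548, 0.55, -0.446, 0.445]
contact_force: [1.1, 0.6, 0.9]
gripper_width: -0.004
```

>>> apply_moves --pt "1 -0.6 4 0 0 0 0" --pt "1 -0.6 4 0 0 0 0" --pt "1 -0.2 3 0 0 0 0" --pt "1 -0.2 3 0 0 0 0" --pt "1 0 0 0 0 0 0"

```text
time: 23.4
tool_pos: [0.4593, 0.4188, 0.0717]
tool_rot: [-0.548, 0.55, -0.446, 0.445]
contact_force: [-0.4, -0.8, -1.0]
gripper_width: -0.001
```

Next I'll press down in small steps to feel the locked stop. The level handle should stop the tips at a TCP height of about 0.067.

>>> apply_moves --pt "1 0 1.5 0 0 0 0" --pt "1 0 1.5 0 0 0 0" --pt "1 0 1.5 0 0 0 0" --pt "1 0 0 0 0 0 0"

```text
time: 23.8
tool_pos: [0.4596, 0.419, 0.0676]
tool_rot: [-0.548, 0.55, -0.446, 0.445]
contact_force: [0.3, 0.2, 0.3]
gripper_width: 0.003
```

>>> apply_moves --pt "1 0 1.5 0 0 0 0" --pt "1 0 1 0 0 0 0" --pt "1 0 0 0 0 0 0"

```text
time: 24.1
tool_pos: [0.4598, 0.4192, 0.0669]
tool_rot: [-0.548, 0.55, -0.446, 0.445]
contact_force: [-3.6, -2.8, 8.1]
gripper_width: -0.004
```

The stop is felt at TCP z 0.0669, just where the level handle should be. I'll press a little more, then retreat.

>>> apply_moves --pt "1 0 1.5 0 0 0 0" --pt "1 0 0.5 0 0 0 0" --pt "1 0 0 0 0 0 0" --pt "1 0 0 0 0 0 0"

```text
time: 24.5
tool_pos: [0.4599, 0.4192, 0.0667]
tool_rot: [-0.548, 0.55, -0.446, 0.445]
contact_force: [-6.0, -5.3, 16.6]
gripper_width: 0.001
```

>>> apply_moves --pt "1 0 -5 0 0 0 0" --pt "1 0 -20 0 0 0 0" --pt "1 0 -40 0 0 0 0" --pt "1 0 -50 0 0 0 0" --pt "1 0 -50 0 0 0 0" --pt "1 0 -30 0 0 0 0" --pt "1 45 0 0 0 0 0" --pt "1 45 0 0 0 0 0" --pt "1 45 0 0 0 0 0" --pt "1 45 0 0 0 0 0" --pt "1 45 0 0 0 0 0" --pt "1 15 0 0 0 0 0" --pt "1 0 0 0 0 0 0" --pt "1 0 0 0 0 0 0"

```text
time: 25.9
tool_pos: [0.5092, 0.1849, 0.2583]
tool_rot: [-0.549, 0.549, -0.446, 0.445]
contact_force: [-0.3, -0.7, 0.0]
gripper_width: -0.004
```

Run:
```python
from h import *
T=pose();print(T[:3,3]);im=manip.grab_frame("wrist");cv2.imwrite("pics/w9.png",im)
top=manip.grab_frame("top");cv2.imwrite("pics/t9.png",top)
u=np.array([U[0],U[1]]);P=lambda x,y,z:np.r_[O+x*u+y*np.array([-u[1],u[0]]),z]
# handle level at jig x .21-.285 z .048: dark? compare top before/after; blade brightness profile in wrist view
a=cv2.imread("pics/top0.png")
for x in(.19,.21,.23,.25,.27,.285,.31):
    p=w2pix("top",[P(x,0,.048)])[0].round().astype(int); q=w2pix("wrist",[P(x,0,.048)],T)[0]; print(x,p,a[p[1],p[0]],top[p[1],p[0]],q.round())
for x in np.arange(-.10,.11,.01):
    q=w2pix("wrist",[P(x,.0,.033),P(x,.018,.033)],T).round().astype(int); print(round(x,3),q.tolist(),[im[b,a_].tolist() if 0<=b<400 and 0<=a_<640 else None for a_,b in q])
```

```text
[0.50924535 0.18490182 0.25827112]
0.19 [223 219] [89 90 98] [165 166 168] [320.  -3.]
0.21 [218 220] [85 87 93] [75 80 88] [320. -26.]
0.23 [213 221] [82 84 92] [67 70 76] [320. -49.]
0.25 [208 222] [83 87 91] [66 69 73] [320. -72.]
0.27 [203 223] [84 85 91] [62 64 68] [320. -95.]
0.285 [200 223] [82 85 90] [55 56 60] [ 320. -113.]
0.31 [194 224] [82 85 90] [80 82 89] [ 320. -142.]
-0.1 [[320, 266], [305, 266]] [[71, 72, 76], [150, 156, 163]]
-0.09 [[320, 258], [305, 258]] [[74, 76, 82], [151, 157, 164]]
-0.08 [[320, 251], [305, 251]] [[80, 80, 88], [145, 150, 156]]
-0.07 [[320, 243], [305, 243]] [[83, 83, 91], [239, 241, 248]]
-0.06 [[320, 235], [305, 235]] [[253, 254, 254], [253, 253, 254]]
-0.05 [[320, 227], [305, 227]] [[253, 254, 255], [253, 254, 254]]
-0.04 [[320, 219], [305, 219]] [[253, 254, 255], [253, 254, 255]]
-0.03 [[320, 211], [305, 211]] [[254, 254, 255], [254, 254, 255]]
-0.02 [[320, 203], [305, 203]] [[255, 255, 255], [255, 255, 255]]
-0.01 [[320, 195], [304, 195]] [[220, 223, 231], [218, 221, 230]]
-0.0 [[320, 186], [304, 186]] [[222, 225, 232], [220, 222, 231]]
0.01 [[320, 178], [304, 178]] [[223, 227, 234], [220, 223, 231]]
0.02 [[320, 169], [304, 169]] [[182, 184, 195], [219, 223, 231]]
0.03 [[320, 160], [304, 160]] [[208, 214, 224], [219, 222, 231]]
0.04 [[320, 151], [304, 151]] [[217, 221, 229], [217, 221, 229]]
0.05 [[320, 142], [304, 142]] [[224, 226, 233], [218, 221, 229]]
0.06 [[320, 133], [304, 133]] [[201, 206, 218], [219, 222, 229]]
0.07 [[320, 123], [303, 123]] [[80, 80, 86], [220, 223, 230]]
0.08 [[320, 114], [303, 114]] [[80, 82, 86], [172, 174, 184]]
0.09 [[320, 104], [303, 104]] [[82, 83, 88], [118, 121, 127]]
0.1 [[320, 95], [303, 95]] [[121, 123, 130], [110, 111, 116]]
```

Run:
```python
from h import *
im=cv2.imread("pics/w9.png");w7=cv2.imread("pics/w7.png");T7=np.load("T7.npy");T=pose();n=np.array([-U[1],U[0]])
for nm,I,TT in(("w7",w7,T7),("now",im,T)):
  for y in(.016,-.016):
    xs=np.arange(.07,.09,.0005);q=w2pix("wrist",[np.r_[O+x*U+y*n,.033] for x in xs],TT).astype(np.float32)
    v=cv2.remap(cv2.cvtColor(I,cv2.COLOR_BGR2GRAY),q[:,0].copy(),q[:,1].copy(),cv2.INTER_LINEAR).ravel().astype(int)
    print(nm,y,"heel edge jig x",xs[np.argmin(np.diff(v[::2]))*2+1], v[::4].tolist())
  for x in(.0,.045):
    ys=np.arange(-.032,.032,.0005);q=w2pix("wrist",[np.r_[O+x*U+y*n,.033] for y in ys],TT).astype(np.float32)
    v=cv2.remap(cv2.cvtColor(I,cv2.COLOR_BGR2GRAY),q[:,0].copy(),q[:,1].copy(),cv2.INTER_LINEAR).ravel().astype(int)
    g=np.diff(v[::2]);print(nm,x,"edges y",ys[np.argmax(g)*2+1],ys[np.argmin(g)*2+1])
```

```text
w7 0.016 heel edge jig x 0.08550000000000002 [255, 255, 255, 255, 255, 158, 142, 140, 0, 0]
w7 -0.016 heel edge jig x 0.08550000000000002 [255, 255, 255, 255, 255, 183, 165, 162, 0, 0]
w7 0.0 edges y -0.023499999999999993 0.02550000000000005
w7 0.045 edges y -0.023499999999999993 0.02550000000000005
now 0.016 heel edge jig x 0.08050000000000002 [228, 228, 227, 228, 231, 206, 128, 120, 122, 122]
now -0.016 heel edge jig x 0.08150000000000002 [255, 255, 255, 255, 255, 253, 163, 171, 179, 176]
now 0.0 edges y -0.024499999999999994 0.02550000000000005
now 0.045 edges y -0.023499999999999993 0.02650000000000005
```

```bash
python3 -c "
from plant import manip
print(manip.job_done(), manip.state()['time'])"
```

```text
the job is handed in; nothing more can be done
the job is handed in; nothing more can be done
```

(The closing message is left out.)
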